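# Find the high spot of a bent dough roller

## Task

The dough roller lying in the V-blocks runs out of true. Lower the dial indicator until its sprung plunger rests on the roller's barrel with the needle about half-way round; then turn the roller gently, keeping it down in its V-blocks, to find where the needle reads highest. Leave it standing at that highest reading with the plunger still on the barrel, and leave the other things on the table alone.

Things in the scene. Friction and masses are not known exactly. Their poses are not given: they have to be found in the camera images.
- fixture: Checking fixture, fixed to the table: steel base plate 130 x 262 x 12 mm, two steel V-blocks (20 mm thick, 118 mm apart) and a grey guide block for the indicator post. Origin on the table under the middle of the roller; x across the roller, y along it (crank at -y, post at +y), z up. Roller axis 85 mm above the table. Roller and plunger press on the V-blocks with about 20 N; over 38 N is forcing it.
- knob (a point): Centre of the black round knob (26 mm diameter, 30 mm high, free from above) on top of the indicator's sliding post, at fixture y +140 mm; 221 mm above the table when the post is fully raised. Push or pull it up or down to move the indicator: takes about 5 to 15 N, and the post stays where it is left.
- post (a joint): How far the indicator post has been lowered, m: 0 fully raised, 0.070 lowest. Plunger meets the barrel at about 0.047 to 0.053, according to which side of the barrel is up. Starts at 0 to 0.03.
- dial (a point): Centre of the round white dial face, 80 mm diameter, tilted to face up and towards +x, carried by the post's arm above the barrel. Its black needle points to the upper edge at zero and goes clockwise, seen from the front, as the plunger is pressed in.
- needle (a joint): Angle of the dial needle, rad, clockwise from zero: 0.3 rad for each mm the plunger is pressed in. 0 is plunger free, 6.0 is plunger pressed in to its stop at 20 mm (from there the force rises steeply). Half-way round (about 3.1) when lowering is right: then it neither leaves the roller nor reaches its stop as the roller turns.
- plunger: Steel indicator plunger with ball tip (8 mm), pointing straight down onto the top of the barrel at fixture y +20 mm. Origin at the lowest point of the tip. Spring: about 0.4 N at first touch, 0.22 N more per mm, 20 mm travel, 4.8 N at the end; over 8 N would harm it.
- roller: Loose steel roller, about 0.9 kg: 18 mm shaft lying in the two V-blocks, barrel 50 mm diameter and 90 mm long between them, sitting 3 mm off the shaft's centre in an unknown direction (6 mm total runout). Origin on the shaft axis at mid barrel, 85 mm above the table; own y along the axis, crank at -y. At the start its z axis (towards the crank handle) is up. It can be turned either way without end.
- crank_grip (a point): Centre of the wooden crank handle (16 mm diameter, 36 mm long, parallel to the shaft) that spins freely on its pin, 28 mm off the shaft axis and 130 mm along -y from the barrel's middle. Straight above the shaft at the start. Moving the handle round a 28 mm circle about the shaft turns the roller; 1 to 5 N. Its own axes spin with it.
- oil_bottle: Bystander: green oil bottle, 62 mm diameter, 220 mm high, standing; origin at its foot.
- squeeze_bottle: Bystander: white squeeze bottle, 60 mm diameter, 170 mm high, standing; origin at its foot.
- deli_tub: Bystander: clear open plastic tub, 100 mm diameter, 70 mm high, close to the fixture on the robot's side; origin at its foot.
- sauce_bowl: Bystander: steel bowl, 210 mm diameter, 70 mm high; origin at its foot.
- ladle: Bystander: steel spoon 240 mm long, lying flat at the right; origin under it.
- shaker: Bystander: aluminium flour shaker, 54 mm diameter, 80 mm high, close to the fixture on its far side; origin at its foot.
- scraper: Bystander: white plastic dough scraper 110 x 75 x 6 mm, lying flat at the left; origin under its middle.
Mind the look-alikes: they are no part of the job. What is shaped like the roller but red or yellow is not meant.

How it is judged:
On the way:
1. the plunger rests on the barrel with the needle about half-way round (value of joint needle between 2.3 and 4 rad and contact force between plunger and roller above 0.3 N), for 0.3 s.
At the end, for the whole second after the job is handed in: The barrel's high spot is under the plunger (tip no more than 0.4 mm below the greatest height, about 0.5 rad either way), the plunger still pressing on the barrel, the roller lying down in both V-blocks (axis within 1.2 mm of its height, along the fixture within 0.03 rad) and at rest (height (world z) of plunger above 0.112 m and contact force between plunger and roller above 0.3 N and height (world z) of roller between 0.0838 and 0.0862 m and angle between the y axis of roller and the y axis of fixture, either way round below 0.03 rad and angular speed of roller below 0.1 rad/s and linear speed of roller below 0.01 m/s); the robot touches nothing.
It fails at once if the plunger is driven against its stop or knocked (over 8 N on the roller) (contact force between plunger and roller above 8 N).
It fails at once if the roller is forced: pressed against the V-blocks with over 38 N (contact force between roller and fixture above 38 N).
It fails at once if the roller is lifted out of the V-blocks (either end up by more than about 6 mm) (z of roller in the frame of fixture above 0.091 m or angle between the y axis of roller and the y axis of fixture, either way round above 0.08 rad).
It fails at once if another thing on the table is pushed away by more than 25 mm or knocked over (distance of any of oil_bottle, squeeze_bottle, deli_tub, sauce_bowl, ladle, shaker, scraper from where it was at the start of the episode above 0.025 m or angle between any of oil_bottle, squeeze_bottle, deli_tub, sauce_bowl, ladle, shaker, scraper's own z axis and vertical above 0.5 rad).
It also fails if it takes over 72 s, if anything falls off the work surface, if the arm or the gripper's body presses on something with over 40 N, if the wrist force passes 120 N, or if a joint passes its speed limit or range.

## Robot

A 7-joint arm with a two-finger parallel gripper is mounted at the origin on the work surface. World frame = base frame: x ahead of the robot, y to its left, z up, the work surface at z = 0. Lengths are in m, angles in rad, forces in N, time in s.
With the tool pointing down it reaches from about 0.425 to 0.925 m from the base axis. Payload 6.8 kg.
Tool frame: the origin (TCP) lies midway between the tips of the shut fingers; the grasp point (between the pads) lies 19 mm behind it (bot.pinch_z is the distance from the TCP to the grasp point, in m); x points along the fingers, y is the direction in which the jaws open and shut, and the axes are right-handed (so a half turn about x gives the same grasp; the last joint's range is limited). The gripper opens to 85 mm and grips with 20 to 120 N. Pads are 22 mm wide; open, the fingers measure 114 mm over their backs; the gripper's body (76 mm by 85 mm) begins 54 mm behind the grasp point. The pads swing forward as they close: fully open they stand 13 mm farther back than shut.
Start: joints at [-1.218, 0.477, 0.022, 1.555, -0.011, 1.109, -0.083], TCP at [0.3, 0.605, 0.231] pointing down, gripper open.
Joint ranges: [-2.96, 2.96], [-0.34, 2.1], [-1.41, 1.46], [0.24, 2.44], [-1.37, 4.51], [0.17, 1.92], [-2.96, 2.96]. Speed limits (rad/s): [2.39, 2.39, 3.14, 3.14, 3.14, 3.14, 3.14].

## Interface

Orientations are given as a unit quaternion [w, x, y, z].
In Python, from station import bot gives the robot as it stands. The module is installed in compiled form; this text tells all that it offers.
- The arm moves only by the tool step_arm, never from a script. Its argument "plan" is a list of rows, each a list of 6 numbers: the shift along the tool's x, y, z in units of 40 mm (1.0 is 40 mm), then the turn, a rotation vector about the tool's x, y, z in units of 360 degrees (1.0 is 360 degrees). In form: [[dx, dy, dz, ax, ay, az], ...]. A call has 1 to 8 rows; each row shifts and turns the commanded pose from where the row before left it, along the tool's axes as they then stand; what a row does not reach is not made up. A row lasts 1/8 s, in which the tool goes at most 62.5 mm and 10.7 degrees, less where a joint would pass 70% of its speed; a pose out of reach is approached as far as the arm can. A call with a number of a shift or a turn outside -1 to 1 is refused whole. A call with a gripper value outside its range is refused whole. "fingers" is the closure, from -1 (fully open) to 1 (shut), set as the call begins (left out, the last holds). The fingers move at their own pace and stop on an object; "force" is the grip in N (left out, the last holds). Time passes only in rows, so rows that do not move let the fingers close. It gives the time, the measured TCP pose, the force and the opening at its end, in the units of the state.
- bot.get_obs(): the state, without advancing time (a new reading comes with each control period).
- bot.read_camera(name): name is "scene" or "top" or "wrist"; returns (picture, depth): 384x512x3 uint8, red, green, blue; 384x512 float32, m along the optical axis (not along the pixel's ray), 0 where there is no reading.
- bot.camera_model(name): a dict with "mtx" (3x3 intrinsics, pixels), "origin" and "rotation" of the camera in the world; the wrist camera has in their place "T_tool_cam" (4x4, takes a point from camera to tool coordinates, whose origin is the TCP and whose axes are the tool frame's). Camera axes: x right, y up, looking along -z (the intrinsics and any distortion apply to the point x, -y, -z); pixel columns grow to the right and rows downward; lengths in m; the calibration is good to about 2 mm. The wrist camera is an equidistant fisheye: a pixel r from the principal point sees the ray r / f radians off the axis. A picture is of the moment at which its call begins: read the wrist's pose just before it. camera_model takes no time and is no camera call.
- bot.hand_in(): hands the job in, once; it reports no verdict.
The state is a dict: "t": time; "q": joint angles; "joint_vel": joint speeds; "joint_torque": joint torques, N m; "eef_pos": TCP position; "tool_rot": TCP orientation; "contact_force": force on the tool from outside, world axes, zero at the start; "torque": the same for the moment, N m; "gripper_width": opening from 0.0 (shut) to 1.0 (fully open).
Only numpy, scipy, OpenCV 4.12 (cv2) and the standard library are available. Lean on these libraries where they do the work, as an engineer would, in place of code of your own. Each camera call takes 0.05 s, during which the arm holds its last target.

## Working session

There is one attempt and no reset: what is moved stays moved. The work goes in short steps, Python scripts to look and compute and a tool call to move; the robot and the scene stay as the last step left them, time stands still between calls to the robot, and variables do not carry over. Pictures are saved under pics/ and viewed, and the job is handed in when it is done.

Besides the shell and the picture viewer there is one more tool, called after "Call:" by a JSON object that holds its "api" and its "payload". step_arm: Moves the arm, as the interface text tells. Shifts and turns lie within -1 to 1; 1 stands for 40 mm of shift or 360 degrees of turn. Its arguments: {"type":"object","properties":{"plan":{"type":"array"},"fingers":{"type":"number"},"force":{"type":"number"}},"required":["plan"]}

```bash
mkdir -p pics; cat > h.py <<'E'
from station import bot
import numpy as np, cv2
from scipy.spatial.transform import Rotation as R
def save(n,img): cv2.imwrite(f'pics/{n}.png',cv2.cvtColor(img,cv2.COLOR_RGB2BGR))
def Rq(q): return R.from_quat([q[1],q[2],q[3],q[0]]).as_matrix()
E
python3 - <<'E'
from h import *
o=bot.get_obs();print(o)
for n in('scene','top'):
    p,d=bot.read_camera(n);save(n+'0',p);np.save(n+'0.npy',d);print(bot.camera_model(n))
T=bot.camera_model('wrist');print(T)
print(bot.pinch_z)
E
```

```text
{'t': 0.0, 'q': array([-1.21807607,  0.47778544,  0.02235646,  1.55647982, -0.0115023 ,
        1.10931921, -0.08311106]), 'joint_vel': array([ 5.63160302e-04,  1.17071763e-03, -1.08280062e-04,  7.97569469e-04,
        7.63004165e-04, -5.32128931e-05, -1.32514545e-03]), 'joint_torque': array([ 1.06604439e-03, -5.96443355e+01,  1.60802018e+00, -2.81212538e+01,
        1.23307348e-02,  9.13412921e-03,  2.48006552e-05]), 'eef_pos': array([0.29991221, 0.6040284 , 0.23032391]), 'tool_rot': array([ 0.68831886,  0.16083754,  0.68851951, -0.16213981]), 'contact_force': array([-0.07356621,  0.7494832 ,  0.40139017]), 'torque': array([ 0.00940319,  0.0136    , -0.04698107]), 'gripper_width': 1.0017416618816941}
{'mtx': array([[478.21056316,   0.        , 252.83177647],
       [  0.        , 478.21056316, 194.14100795],
       [  0.        ,   0.        ,   1.        ]]), 'origin': array([ 1.9450666 , -0.06178742,  1.11101818]), 'rotation': array([0.64557596, 0.34322319, 0.33147676, 0.59628238])}
{'mtx': array([[381.83692403,   0.        , 256.86535339],
       [  0.        , 381.83692403, 196.29805826],
       [  0.        ,   0.        ,   1.        ]]), 'origin': array([0.23686583, 0.02382275, 1.44879712]), 'rotation': array([ 0.70369987,  0.07118825, -0.07438794, -0.70299727])}
{'mtx': array([[297.31863964,   0.        , 257.97711549],
       [  0.        , 297.31863964, 188.92789141],
       [  0.        ,   0.        ,   1.        ]]), 'T_tool_cam': array([[ 1.50059727e-04,  3.06177975e-01, -9.51974278e-01,
        -1.42244690e-01],
       [ 9.99999987e-01, -1.02795687e-04,  1.24568439e-04,
        -1.32943895e-03],
       [-5.97187375e-05, -9.51974284e-01, -3.06177986e-01,
        -7.93767834e-02],
       [ 0.00000000e+00,  0.00000000e+00,  0.00000000e+00,
         1.00000000e+00]])}
0.0187
```

View pics/scene0.png

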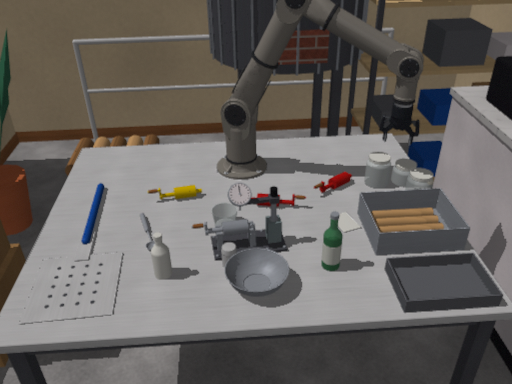

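View pics/top0.png

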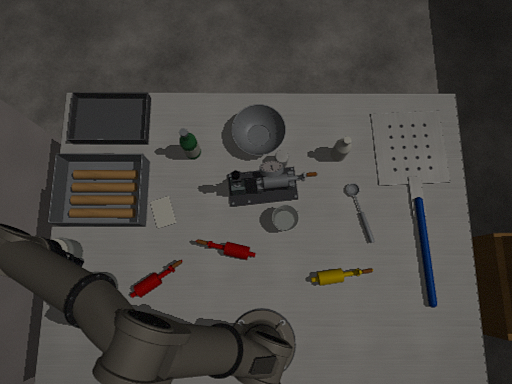

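The scene view shows the fixture at about (245,235), with the knob near (273,190), the dial at (239,194) and the crank handle at (199,226). In the top view the knob is near (236,175) and the handle near (311,174). I'll enlarge these areas next.

```bash
cat >> h.py <<'E'
def pts(name,d):
    m=bot.camera_model(name);K=m['mtx'];v,u=np.mgrid[0:384,0:512]
    c=np.stack([(u-K[0,2])/K[0,0]*d,-(v-K[1,2])/K[1,1]*d,-d],-1)
    return c@Rq(m['rotation']).T+m['origin']
E
python3 - <<'E'
from h import *
for n,(u0,v0,w,h) in {'scene':(170,165,140,100),'top':(205,130,140,100)}.items():
    p=cv2.imread(f'pics/{n}0.png')[v0:v0+h,u0:u0+w]
    cv2.imwrite(f'pics/{n}0c.png',cv2.resize(p,None,fx=5,fy=5,interpolation=cv2.INTER_CUBIC))
P=pts('top',np.load('top0.npy'))
for u,v in [(236,175),(270,167),(311,174),(305,175),(282,184),(250,190),(350,200),(285,218),(282,158)]: print((u,v),P[v,u].round(3))
P=pts('scene',np.load('scene0.npy'))
for u,v in [(273,190),(239,194),(199,226),(230,252),(360,160)]: print((u,v),P[v,u].round(3))
E
```

```text
(236, 175) [0.562 0.087 0.236]
(270, 167) [ 0.589 -0.025  0.238]
(311, 174) [ 0.598 -0.177  0.119]
(305, 175) [ 0.596 -0.157  0.111]
(282, 184) [ 0.564 -0.073  0.102]
(250, 190) [0.561 0.044 0.017]
(350, 200) [ 0.526 -0.343  0.   ]
(285, 218) [ 0.454 -0.09   0.004]
(282, 158) [ 0.67  -0.076  0.079]
(273, 190) [0.58  0.085 0.235]
(239, 194) [ 0.593 -0.031  0.235]
(199, 226) [ 0.603 -0.175  0.118]
(230, 252) [ 0.696 -0.072  0.071]
(360, 160) [-0.005  0.562  0.003]
```

View pics/scene0c.png

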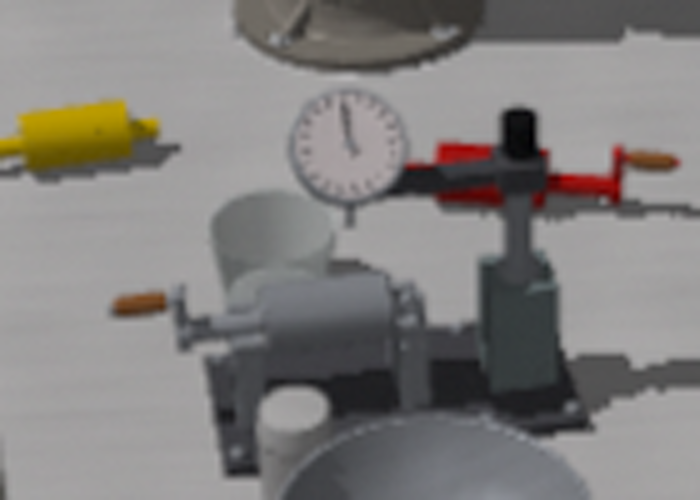

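View pics/top0c.png

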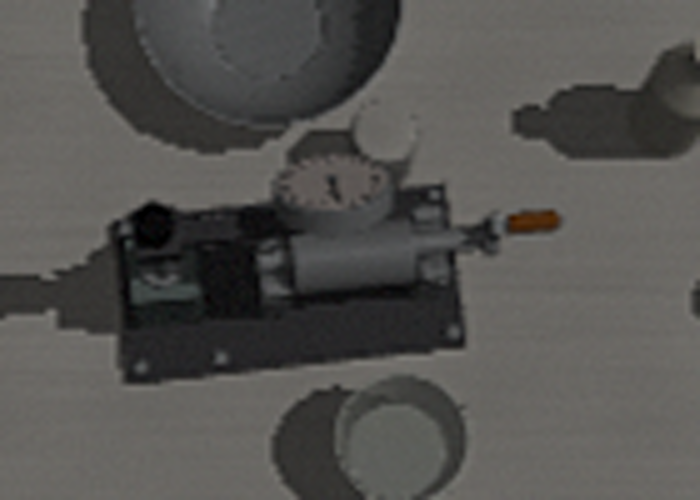

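The zoomed views show the needle pointing up (zero), the knob top at z≈0.236 (post fully raised) and the orange handle. Next I'll use colour and depth masks to locate the knob, handle and base plate.

```bash
python3 - <<'E'
from h import *
for n in('top','scene'):
    p=cv2.imread(f'pics/{n}0.png').astype(int);P=pts(n,np.load(n+'0.npy'))
    x,y,z=np.moveaxis(P,-1,0)
    reg=(abs(x-.58)<.12)&(abs(y+.04)<.2)
    dark=p.max(2)<45
    k=reg&dark&(z>.2)&(z<.26)&(y>.05)
    print(n,'knob',k.sum(),P[k].mean(0).round(4),P[k].min(0).round(3),P[k].max(0).round(3))
    kt=k&(z>.232);print('  top',kt.sum(),P[kt].mean(0).round(4),P[kt].min(0).round(3),P[kt].max(0).round(3))
    b,g,r=np.moveaxis(p,-1,0)
    o=reg&(r>b*1.8)&(r>g*1.25)&(z>.08)&(y<-.1)
    print('  grip',o.sum(),P[o].mean(0).round(4),P[o].min(0).round(3),P[o].max(0).round(3))
    rb=reg&(abs(z-.012)<.005)
    print('  plate', cv2.minAreaRect(P[rb][:,:2].astype(np.float32)) if rb.sum()>5 else 0)
    tub=None
    # barrel highest ridge
    ba=reg&(z>.09)&(z<.115)&(y<0.02)&(y>-.09)
    q=P[ba]; print('  barrel',len(q),q.mean(0).round(4),q.max(0).round(4),q.min(0).round(4))
    di=reg&(p.min(2)>70)&(z>.18)&(y<.03)
    print('  dial',di.sum(),P[di].mean(0).round(4))
    for nm,c in dict(tub=(.455,-.09),shaker=(.67,-.076)).items():
        s=(np.hypot(x-c[0],y-c[1])<.08)&(z>.06)&(z<.09)&(abs(x-.57)>.05); print('  ',nm,s.sum(),P[s].min(0).round(3),P[s].max(0).round(3))
E
```

```text
top knob 92 [0.5636 0.0891 0.2194] [0.55  0.062 0.2  ] [0.581 0.106 0.238]
  top 31 [0.5663 0.0904 0.2344] [0.555 0.08  0.232] [0.576 0.1   0.238]
  grip 31 [ 0.5985 -0.1792  0.1186] [ 0.594 -0.196  0.114] [ 0.606 -0.163  0.126]
  plate ((0.5776849985122681, -0.04179082810878754), (0.3907262086868286, 0.23311083018779755), 86.52427673339844)
  barrel 293 [ 0.575  -0.0435  0.1039] [0.6087 0.0173 0.1142] [ 0.5518 -0.0895  0.0902]
  dial 185 [ 0.5895 -0.0306  0.2374]
   tub 98 [ 0.401 -0.133  0.06 ] [ 0.497 -0.037  0.077]
   shaker 181 [ 0.652 -0.096  0.06 ] [ 0.75  -0.002  0.086]
scene knob 67 [0.574  0.0878 0.221 ] [0.556 0.076 0.2  ] [0.591 0.102 0.237]
  top 17 [0.5691 0.0878 0.2347] [0.556 0.078 0.232] [0.581 0.097 0.237]
  grip 30 [ 0.6007 -0.1793  0.1195] [ 0.591 -0.196  0.114] [ 0.608 -0.164  0.126]
  plate ((0.5821915864944458, -0.0389389842748642), (0.39360150694847107, 0.22770237922668457), 89.2586441040039)
  barrel 268 [ 0.5897 -0.0433  0.1021] [0.6113 0.018  0.1148] [ 0.553  -0.0892  0.09  ]
  dial 447 [ 0.5926 -0.0312  0.2327]
   tub 153 [ 0.391 -0.137  0.06 ] [ 0.499 -0.041  0.076]
   shaker 294 [ 0.621 -0.115  0.06 ] [0.749 0.    0.088]
```

```bash
cat >> h.py <<'E'
FX=np.array([.9934,.1145,0]);FY=np.array([-.1145,.9934,0])
def rel(target,Rt=None):
    o=bot.get_obs();M=Rq(o['tool_rot'])
    d=M.T@(np.array(target)-o['eef_pos'])/.04
    print('pos',o['eef_pos'].round(4),'shift units (tool)',d.round(3),'F',o['contact_force'].round(2),'q7',o['q'][6].round(2),'t',round(o['t'],2),'w',round(o['gripper_width'],3))
    if Rt is not None: print(' turn units',(R.from_matrix(M.T@Rt).as_rotvec()/2/np.pi).round(4))
E
python3 - <<'E'
from h import *
o=bot.get_obs();print(Rq(o['tool_rot']).round(3))
for s in(1,-1):
    Rt=np.stack([[0,0,-1],-s*FX,s*FY],1)
    print(np.linalg.det(Rt)); Rt=np.stack([[0,0,-1],np.cross(s*FY,[0,0,-1]),s*FY],1);print(Rt.round(2))
    rel([.568,.089,.27],Rt)
E
```

```text
[[-0.001  0.445  0.896]
 [-0.002  0.896 -0.445]
 [-1.    -0.002  0.   ]]
0.9999538099999999
[[ 0.   -0.99 -0.11]
 [ 0.   -0.11  0.99]
 [-1.   -0.    0.  ]]
pos [0.2999 0.6041 0.2304] shift units (tool) [-0.974 -8.556 11.729] F [ 0.18 -0.26 -0.39] q7 -0.08 t 0.1 w 0.999
 turn units [-3.416e-01 -3.000e-04  2.000e-04]
0.9999538099999999
[[ 0.    0.99  0.11]
 [ 0.    0.11 -0.99]
 [-1.    0.   -0.  ]]
pos [0.2999 0.6041 0.2304] shift units (tool) [-0.974 -8.556 11.729] F [ 0.18 -0.26 -0.39] q7 -0.08 t 0.1 w 0.999
 turn units [1.584e-01 1.000e-04 2.000e-04]
```

Call:
{"api": "step_arm", "payload": {"plan": [[-0.3,0,0,0.0198,0,0],[-0.3,0,0,0.0198,0,0],[-0.3,0,0,0.0198,0,0],[-0.3,0,0,0.0198,0,0],[-0.3,0,0,0.0198,0,0],[-0.3,0,0,0.0198,0,0],[-0.3,0,0,0.0198,0,0],[-0.3,0,0,0.0198,0,0]], "fingers": 1, "force": 20}}

```text
t: 1.1
eef_pos: [0.3, 0.6043, 0.3271]
tool_rot: [0.527, 0.471, 0.527, -0.472]
contact_force: [0.7, -0.3, -0.1]
gripper_width: 0.003
```

```bash
python3 - <<'E'
from h import *
Rt=np.stack([[0,0,-1],FX,-FY],1)
rel([.568,.089,.31],Rt)
E
```

```text
pos [0.3    0.6043 0.3271] shift units (tool) [ 0.438  5.237 13.544] F [ 0.71 -0.35 -0.09] q7 -1.01 t 1.1 w 0.003
 turn units [-0.0006  0.0002  0.0001]
```

Call:
{"api": "step_arm", "payload": {"plan": [[0,0.35,0.9,0,0,0],[0,0.35,0.9,0,0,0],[0,0.35,0.9,0,0,0],[0,0.35,0.9,0,0,0],[0,0.35,0.9,0,0,0],[0,0.35,0.9,0,0,0],[0,0.35,0.9,0,0,0],[0,0.35,0.9,0,0,0]]}}

```text
t: 2.1
eef_pos: [0.4446, 0.33, 0.327]
tool_rot: [0.528, 0.47, 0.528, -0.471]
contact_force: [0.4, 0.0, -0.0]
gripper_width: -0.0
```

Call:
{"api": "step_arm", "payload": {"plan": [[0,0.35,0.9,0,0,0],[0,0.35,0.9,0,0,0],[0,0.35,0.9,0,0,0],[0,0.35,0.9,0,0,0],[0,0.35,0.9,0,0,0],[0,0.35,0.9,0,0,0],[0,0.35,0.8,0,0,0]]}}

```text
t: 2.98
eef_pos: [0.5703, 0.0947, 0.327]
tool_rot: [0.528, 0.47, 0.528, -0.471]
contact_force: [1.3, 0.3, 0.0]
gripper_width: 0.004
```

```bash
python3 - <<'E'
from h import *
Rt=np.stack([[0,0,-1],FX,-FY],1)
rel([.568,.089,.245],Rt)
p,d=bot.read_camera('wrist');save('w1',p)
E
```

```text
pos [0.5703 0.0947 0.327 ] shift units (tool) [ 2.05  -0.073  0.135] F [1.26 0.33 0.  ] q7 -0.03 t 2.98 w 0.004
 turn units [-0.0001  0.      0.0001]
```

View pics/w1.png

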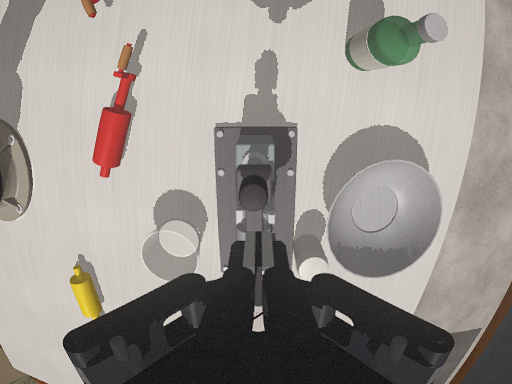

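The wrist view shows the knob top at (253,192), aligned with the plate, whose edges look vertical. That supports the yaw estimate. I'll cast a ray at the knob's height.

```bash
cat >> h.py <<'E'
def wray(px,z,o):
    m=bot.camera_model('wrist');K=m['mtx'];T=m['T_tool_cam']
    dx,dy=px[0]-K[0,2],px[1]-K[1,2];r=np.hypot(dx,dy);th=r/K[0,0]
    c=np.array([np.sin(th)*dx/r,-np.sin(th)*dy/r,-np.cos(th)])
    M=Rq(o['tool_rot']);d=M@T[:3,:3]@c;s=M@T[:3,3]+o['eef_pos']
    return s+d*(z-s[2])/d[2]
E
python3 - <<'E'
from h import *
o=bot.get_obs()
img=cv2.imread('pics/w1.png')
c=img[110:300,190:330];cv2.imwrite('pics/w1c.png',cv2.resize(c,None,fx=3.1,fy=3.1,interpolation=cv2.INTER_CUBIC))
print('knob',wray((253,191),.236,o))
for px in [(219,125),(297,125)]: print(wray(px,.012,o))
E
```

```text
knob [0.56658754 0.08945531 0.236     ]
[0.50749    0.11578253 0.012     ]
[0.6270661  0.12881807 0.012     ]
```

View pics/w1c.png

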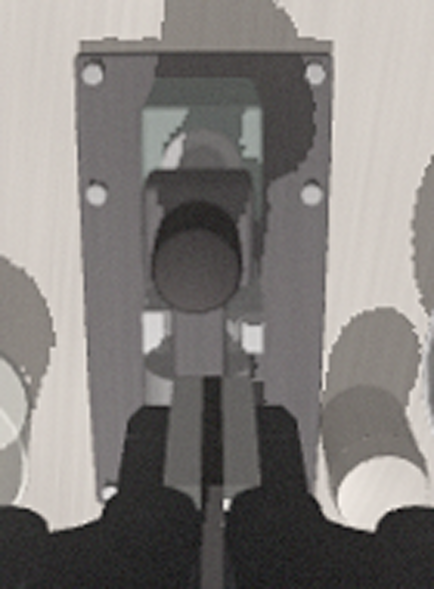

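Call:
{"api": "step_arm", "payload": {"plan": [[0.6,-0.09,0.16,0,0,0],[0.6,0,0,0,0,0],[0.6,0,0,0,0,0],[0.2,0,0,0,0,0],[0.15,0,0,0,0,0],[0.15,0,0,0,0,0],[0.1,0,0,0,0,0],[0,0,0,0,0,0]]}}

```text
t: 4.03
eef_pos: [0.5675, 0.0894, 0.2316]
tool_rot: [0.528, 0.471, 0.528, -0.47]
contact_force: [0.3, -0.5, 0.8]
gripper_width: -0.001
```

Call:
{"api": "step_arm", "payload": {"plan": [[0.15,0,0,0,0,0],[0.15,0,0,0,0,0],[0.15,0,0,0,0,0],[0.15,0,0,0,0,0],[0,0,0,0,0,0]]}}

```text
t: 4.65
eef_pos: [0.5674, 0.0894, 0.2074]
tool_rot: [0.528, 0.471, 0.528, -0.47]
contact_force: [-0.5, 0.0, -0.2]
gripper_width: -0.002
```

```bash
cat >> h.py <<'E'
def dial(name,crop=(200,165,100,90),f=7):
    p,d=bot.read_camera('scene');save(name+'_full',p)
    u,v,w,h=crop;cv2.imwrite(f'pics/{name}.png',cv2.resize(cv2.cvtColor(p,cv2.COLOR_RGB2BGR)[v:v+h,u:u+w],None,fx=f,fy=f,interpolation=cv2.INTER_CUBIC))
    return p,d
E
python3 - <<'E'
from h import *
rel([.567,.088,.19]); dial('d1')
E
```

```text
pos [0.5674 0.0894 0.2074] shift units (tool) [ 0.434 -0.015  0.034] F [-0.5   0.03 -0.18] q7 0.04 t 4.65 w -0.002
```

View pics/d1.png

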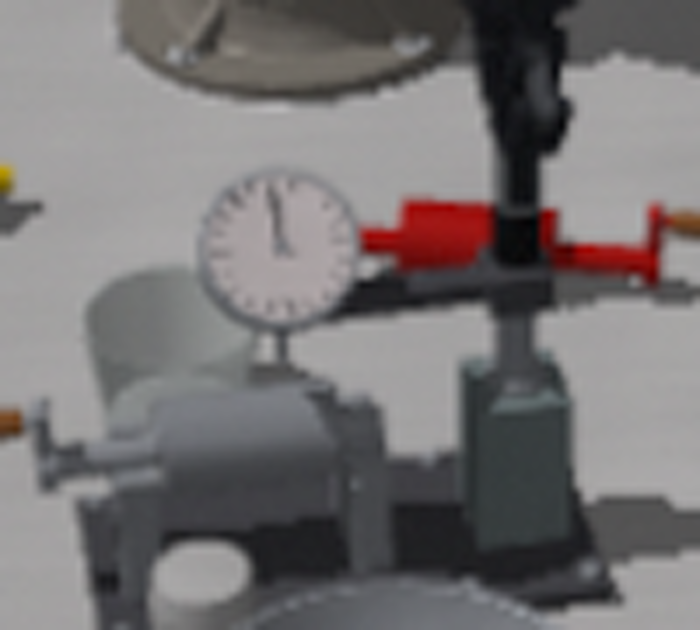

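The dial has come down with the post; the needle is still at zero, and the fingertips sit on the knob. I'll carry on lowering.

Call:
{"api": "step_arm", "payload": {"plan": [[0.15,0,0,0,0,0],[0.15,0,0,0,0,0],[0.15,0,0,0,0,0],[0.15,0,0,0,0,0],[0.15,0,0,0,0,0],[0,0,0,0,0,0]]}}

```text
t: 5.45
eef_pos: [0.5674, 0.0894, 0.1774]
tool_rot: [0.528, 0.471, 0.528, -0.47]
contact_force: [-0.5, 0.5, 1.2]
gripper_width: 0.001
```

```bash
python3 - <<'E'
from h import *
rel([.567,.088,.176]); dial('d2',(200,180,80,60),9)
E
```

```text
pos [0.5674 0.0894 0.1774] shift units (tool) [ 0.034 -0.015  0.034] F [-0.45  0.54  1.17] q7 0.06 t 5.45 w 0.001
```

View pics/d2.png

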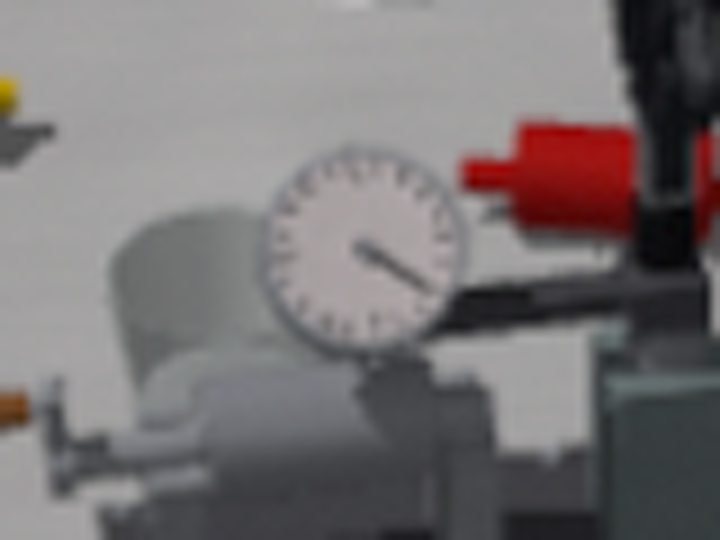

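The needle is at about 2.2 rad, so I'll lower 3 mm more.

Call:
{"api": "step_arm", "payload": {"plan": [[0.04,0,0,0,0,0],[0.03,0,0,0,0,0],[0,0,0,0,0,0],[0,0,0,0,0,0],[0,0,0,0,0,0]]}}

```text
t: 6.12
eef_pos: [0.5675, 0.0894, 0.1753]
tool_rot: [0.528, 0.471, 0.528, -0.47]
contact_force: [-3.2, 0.4, 7.4]
gripper_width: 0.001
```

```bash
cat >> h.py <<'E'
def needle(p):
    # dial face = bright pinkish disc; needle = dark pixels within r<9px of centre
    u0,v0,w,h=210,185,60,45
    f=8
    c=cv2.resize(p[v0:v0+h,u0:u0+w],None,fx=f,fy=f,interpolation=cv2.INTER_CUBIC)
    hsv=c.astype(int);m=((hsv.min(2)>120)&(hsv[...,0]-hsv[...,1]>5)).astype(np.uint8)
    n,l,s,cen=cv2.connectedComponentsWithStats(cv2.morphologyEx(m,cv2.MORPH_CLOSE,np.ones((25,25),np.uint8)))
    i=1+np.argmax(s[1:,4]);cnt=max(cv2.findContours((l==i).astype(np.uint8),0,2)[0],key=cv2.contourArea)
    (cx,cy),(a,b),_=cv2.fitEllipse(cv2.convexHull(cnt))
    g=c.min(2).astype(float);vv,uu=np.mgrid[0:g.shape[0],0:g.shape[1]]
    dx,dy=uu-cx,vv-cy;r=np.hypot(dx,dy);rr=(r>10)&(r<.33*min(a,b)*2*.95)
    wgt=np.clip(np.median(g[r<40])-15-g,0,None)*rr
    # angular histogram, peak then weighted mean about it
    th=np.arctan2(dx,-dy)
    hist=np.histogram(th[rr],72,(-np.pi,np.pi),weights=wgt[rr])[0];hist=np.convolve(np.r_[hist[-1],hist,hist[0]],[1,1,1],'valid')
    pk=-np.pi+(np.argmax(hist)+.5)*2*np.pi/72
    dd=(th-pk+np.pi)%(2*np.pi)-np.pi;s=rr&(abs(dd)<.4)
    a_=pk+(dd*wgt)[s].sum()/wgt[s].sum()
    return a_%(2*np.pi),(cx/f+u0,cy/f+v0,a/f,b/f)
E
python3 - <<'E'
from h import *
for n in('d1_full','d2_full'): print(needle(cv2.imread(f'pics/{n}.png')[...,::-1]))
p,d=dial('d3',(200,180,80,60),9); print(needle(p)); rel([.567,.088,.3])
E
```

```text
(np.float64(1.7903310954451241), (249.29206085205078, 197.92728805541992, 22.175817489624023, 41.55017852783203))
(np.float64(1.3913658418587773), (251.53794860839844, 204.40916442871094, 22.757226943969727, 45.70734405517578))
(np.float64(1.392705664820423), (250.65102005004883, 204.34490966796875, 22.844280242919922, 44.36861801147461))
pos [0.5675 0.0894 0.1753] shift units (tool) [-3.119 -0.015  0.032] F [-2.59 -0.56  6.62] q7 0.06 t 6.17 w 0.001
```

View pics/d3.png

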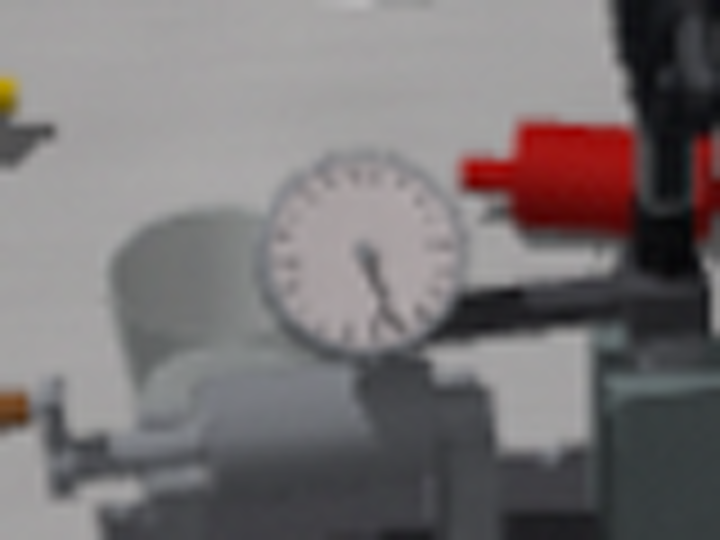

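The needle is at about 2.8 rad (156–160°), within the window. I'll lift off and turn 180° so the wrist camera stays on the outer side, away from the dial.

Call:
{"api": "step_arm", "payload": {"plan": [[-0.5,0,0,0,0,0],[-0.9,0,0,0,0,0],[-0.9,0,0,0.025,0,0],[-0.9,0,0,0.025,0,0],[0,0,0,0.025,0,0],[0,0,0,0.025,0,0],[0,0,0,0.025,0,0],[0,0,0,0.025,0,0]], "fingers": 0}}

```text
t: 7.18
eef_pos: [0.5671, 0.0895, 0.3023]
tool_rot: [-0.255, -0.659, -0.255, 0.66]
contact_force: [-0.3, -1.1, -0.3]
gripper_width: 0.5
```

Call:
{"api": "step_arm", "payload": {"plan": [[0,0,0,0.025,0,0],[0,0,0,0.025,0,0],[0,0,0,0.025,0,0],[0,0,0,0.025,0,0],[0,0,0,0.025,0,0],[0,0,0,0.025,0,0],[0,0,0,0.025,0,0]]}}

```text
t: 8.05
eef_pos: [0.5671, 0.0895, 0.3023]
tool_rot: [0.127, -0.695, 0.127, 0.696]
contact_force: [0.1, -0.5, 0.4]
gripper_width: 0.494
```

Call:
{"api": "step_arm", "payload": {"plan": [[0,0,0,0.025,0,0],[0,0,0,0.025,0,0],[0,0,0,0.025,0,0],[0,0,0,0.025,0,0],[0,0,0,0.025,0,0],[0,0,0,0.025,0,0],[0,0,0,0.025,0,0],[0,0,0,0,0,0]]}}

```text
t: 9.05
eef_pos: [0.5671, 0.0896, 0.3021]
tool_rot: [-0.47, 0.528, -0.471, -0.528]
contact_force: [0.2, 0.5, 0.1]
gripper_width: 0.499
```

```bash
python3 - <<'E'
from h import *
Rt=np.stack([[0,0,-1],-FX,FY],1)
rel([.599,-.180,.25],Rt)
E
```

```text
pos [0.5671 0.0896 0.3021] shift units (tool) [ 1.309 -0.011 -6.784] F [0.17 0.54 0.12] q7 -2.81 t 9.05 w 0.499
 turn units [ 0.0002 -0.0002 -0.0001]
```

Call:
{"api": "step_arm", "payload": {"plan": [[0,0,-0.85,0,0,0],[0,0,-0.85,0,0,0],[0,0,-0.85,0,0,0],[0,0,-0.85,0,0,0],[0,0,-0.85,0,0,0],[0,0,-0.85,0,0,0],[0.4,0,-0.85,0,0,0],[0.4,0,-0.85,0,0,0]]}}

```text
t: 10.05
eef_pos: [0.5987, -0.1817, 0.2702]
tool_rot: [-0.47, 0.529, -0.469, -0.529]
contact_force: [0.8, -0.8, -0.2]
gripper_width: 0.497
```

Call:
{"api": "step_arm", "payload": {"plan": [[0,0,0,0,0,0],[0,0,0,0,0,0]]}}

```text
t: 10.3
eef_pos: [0.5986, -0.1802, 0.2706]
tool_rot: [0.47, -0.528, 0.47, 0.528]
contact_force: [0.1, 0.8, 0.7]
gripper_width: 0.496
```

```bash
python3 - <<'E'
from h import *
Rt=np.stack([[0,0,-1],-FX,FY],1)
rel([.599,-.180,.25],Rt)
o=bot.get_obs();p,d=bot.read_camera('wrist');save('w2',p)
E
```

```text
pos [ 0.5986 -0.1802  0.2706] shift units (tool) [ 0.516 -0.01   0.004] F [0.11 0.77 0.68] q7 -2.35 t 10.3 w 0.496
 turn units [0.0003 0.0001 0.    ]
```

View pics/w2.png

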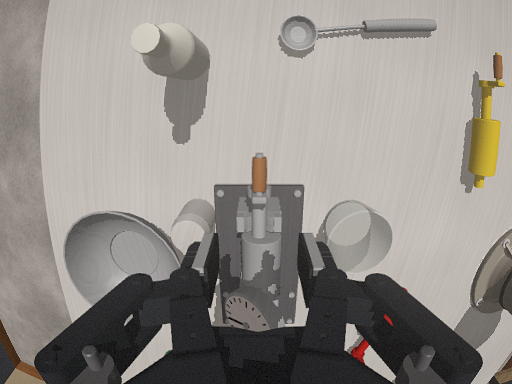

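The wrist view shows the handle from (260,156) to (259,192), centred between the jaws. Part of the dial shows at (245,312).

```bash
python3 - <<'E'
from h import *
o=bot.get_obs();img=cv2.imread('pics/w2.png').astype(int);b,g,r=np.moveaxis(img,-1,0)
m=(r>b*1.8)&(r>g*1.25);m[:140]=0;m[200:]=0;m[:,:240]=0;m[:,280:]=0
v,u=np.nonzero(m);print(u.min(),u.max(),v.min(),v.max(),u.mean(),v.mean())
print(wray((u.mean(),v.mean()),.121,o),wray((259.5,194),.113,o))
for vv in (v.min()+2,v.max()-2):print(vv,u[v==vv].mean(),wray((u[v==vv].mean(),vv),.113,o))
print(wray((216,186),.012,o),wray((303,186),.012,o))
E
```

```text
252 265 157 191 258.9337899543379 174.3835616438356
[ 0.59654172 -0.18052263  0.121     ] [ 0.5931038  -0.15695678  0.113     ]
159 259.0 [ 0.59813662 -0.19471115  0.113     ]
189 259.0 [ 0.59429636 -0.1624576   0.113     ]
[ 0.65137022 -0.12735551  0.012     ] [ 0.52842913 -0.14188402  0.012     ]
```

The handle centre is at about (0.598, -0.181), which agrees with the fixed cameras. I'll go down around it and close to a loose cage.

Call:
{"api": "step_arm", "payload": {"plan": [[0.8,0.02,-0.05,0,0,0],[0.8,0,0,0,0,0],[0.8,0,0,0,0,0],[0.8,0,0,0,0,0],[0.6,0,0,0,0,0],[0.6,0,0,0,0,0],[0,0,0,0,0,0]]}}

```text
t: 11.22
eef_pos: [0.5975, -0.1807, 0.0934]
tool_rot: [0.469, -0.528, 0.47, 0.53]
contact_force: [-1.0, 0.3, -0.2]
gripper_width: 0.503
```

Call:
{"api": "step_arm", "payload": {"plan": [[0,0,0,0,0,0],[0,0,0,0,0,0],[0,0,0,0,0,0],[0,0,0,0,0,0]], "fingers": 0.55}}

```text
t: 11.72
eef_pos: [0.598, -0.1829, 0.0949]
tool_rot: [-0.471, 0.528, -0.47, -0.528]
contact_force: [0.3, -0.1, -0.2]
gripper_width: 0.225
```

```bash
python3 - <<'E'
from h import *
rel([.598,-.182,.094])
dial('d4',(180,175,100,75),7)
p,d=bot.read_camera('wrist');save('w3',p)
E
```

```text
pos [ 0.598  -0.1829  0.0949] shift units (tool) [ 0.022 -0.002  0.023] F [ 0.25 -0.09 -0.17] q7 -2.21 t 11.72 w 0.225
```

View pics/d4.png

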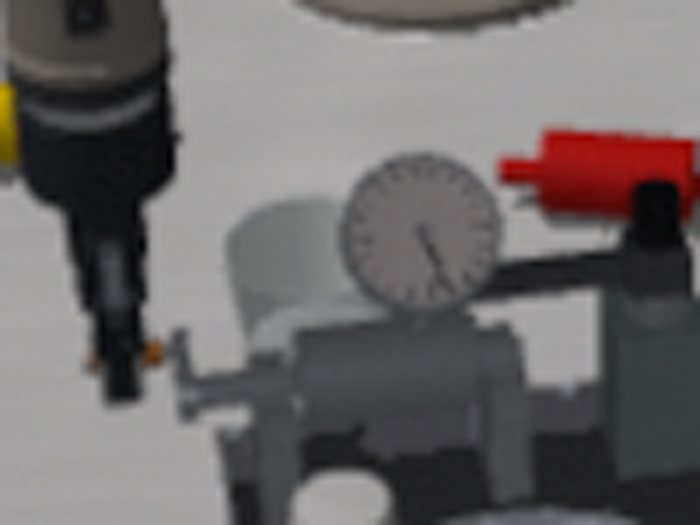

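View pics/w3.png

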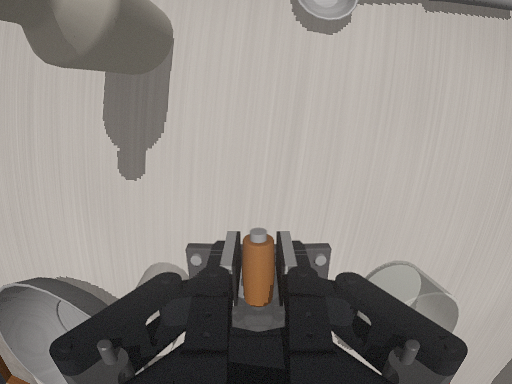

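The handle is centred in the cage, with a small gap on both sides, and the needle stays at about 2.75. I'll turn 50° towards +x.

Call:
{"api": "step_arm", "payload": {"plan": [[0.004,-0.076,0,0,0,0],[0.012,-0.075,0,0,0,0],[0.02,-0.073,0,0,0,0],[0.028,-0.071,0,0,0,0],[0.036,-0.066,0,0,0,0],[0.043,-0.064,0,0,0,0],[0.05,-0.059,0,0,0,0],[0.056,-0.052,0,0,0,0]]}}

```text
t: 12.82
eef_pos: [0.6192, -0.18, 0.0842]
tool_rot: [0.471, -0.528, 0.47, 0.528]
contact_force: [-4.9, 1.0, 0.1]
gripper_width: 0.225
```

Call:
{"api": "step_arm", "payload": {"plan": [[0,0,0,0,0,0]]}}

```text
t: 12.95
eef_pos: [0.6196, -0.1802, 0.0844]
tool_rot: [-0.47, 0.528, -0.47, -0.528]
contact_force: [-2.3, 1.4, 0.2]
gripper_width: 0.225
```

```bash
python3 - <<'E'
from h import *
rel([.598,-.182,.094])
dial('d5',(180,175,100,75),7)
p,d=bot.read_camera('wrist');save('w4',p)
E
```

```text
pos [ 0.6196 -0.1802  0.0844] shift units (tool) [-0.241  0.542  0.018] F [-2.33  1.39  0.15] q7 -2.22 t 12.95 w 0.225
```

View pics/d5.png

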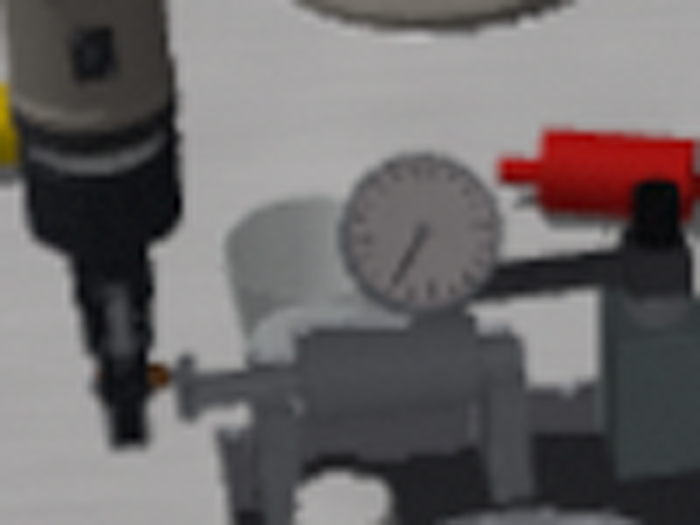

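View pics/w4.png

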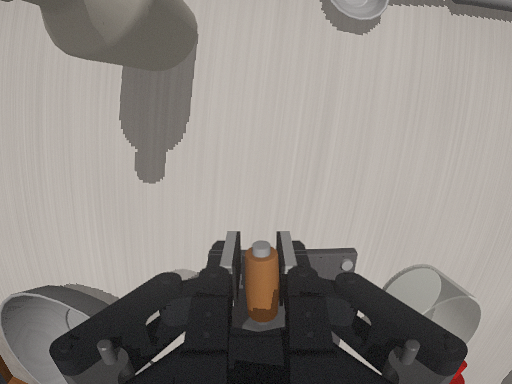

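The needle rose from about 155° to 207°, so the high spot lies further in this direction. It's past the steepest part, at roughly 100–115° of handle angle. I'll continue to about 65° in the cage.

Call:
{"api": "step_arm", "payload": {"plan": [[0.035,-0.04,0,0,0,0],[0.038,-0.036,0,0,0,0],[0.04,-0.032,0,0,0,0],[0.042,-0.028,0,0,0,0],[0,0,0,0,0,0],[0,0,0,0,0,0]]}}

```text
t: 13.8
eef_pos: [0.6247, -0.1797, 0.0783]
tool_rot: [-0.471, 0.528, -0.47, -0.528]
contact_force: [-4.3, 2.0, -0.2]
gripper_width: 0.226
```

```bash
python3 - <<'E'
from h import *
rel([.598,-.182,.094])
dial('d6',(180,175,100,75),7)
p,d=bot.read_camera('wrist');save('w5',p)
E
```

```text
pos [ 0.6247 -0.1797  0.0783] shift units (tool) [-0.392  0.669  0.02 ] F [-4.33  2.   -0.16] q7 -2.23 t 13.8 w 0.226
```

View pics/d6.png

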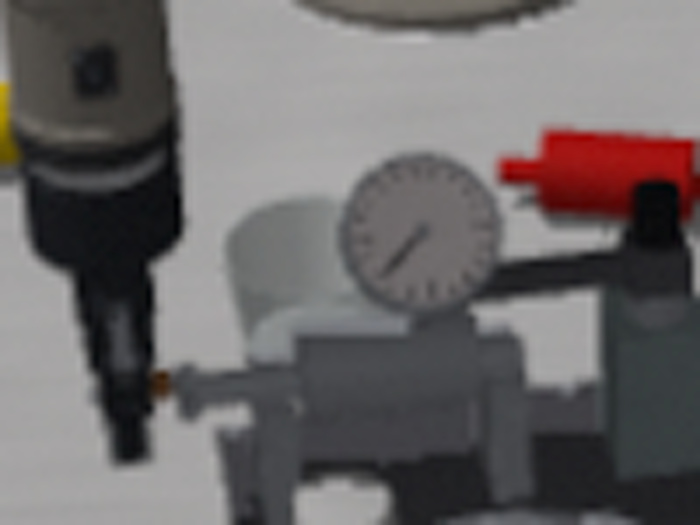

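The needle is now at about 220° and still climbing. Past 65° I'll push the handle down from above with shut fingers, so I'll open, lift and close.

Call:
{"api": "step_arm", "payload": {"plan": [[0,0,0,0,0,0],[0,0,0,0,0,0],[-0.2,0,0,0,0,0],[-0.4,0,0,0,0,0],[-0.4,0,0,0,0,0],[0,0,0,0,0,0]], "fingers": 0.25}}

```text
t: 14.65
eef_pos: [0.6258, -0.1803, 0.1205]
tool_rot: [-0.471, 0.529, -0.47, -0.527]
contact_force: [0.1, -1.0, -0.3]
gripper_width: 0.371
```

Call:
{"api": "step_arm", "payload": {"plan": [[0,0,0,0,0,0],[0,0,0,0,0,0],[0,0,0,0,0,0],[0,0,0,0,0,0]], "fingers": 1}}

```text
t: 15.15
eef_pos: [0.6244, -0.1798, 0.118]
tool_rot: [0.47, -0.528, 0.471, 0.528]
contact_force: [0.3, 0.1, -0.5]
gripper_width: -0.003
```

```bash
python3 - <<'E'
from h import *
rel([.598,-.182,.094])
p,D=dial('d7',(180,175,100,75),7)
P=pts('scene',D);q=p.astype(int)
m=(q[...,0]>q[...,2]*1.8)&(q[...,0]>q[...,1]*1.25)&(abs(P[...,0]-.6)<.05)&(abs(P[...,1]+.18)<.04)&(P[...,2]>.03)
print('grip',m.sum(),P[m].mean(0).round(4),P[m].min(0).round(3),P[m].max(0).round(3))
p,d=bot.read_camera('wrist');save('w6',p)
E
```

```text
pos [ 0.6244 -0.1798  0.118 ] shift units (tool) [0.601 0.661 0.021] F [ 0.31  0.06 -0.47] q7 -2.26 t 15.15 w -0.003
grip 18 [ 0.6187 -0.1772  0.1094] [ 0.612 -0.192  0.105] [ 0.627 -0.165  0.114]
```

View pics/d7.png

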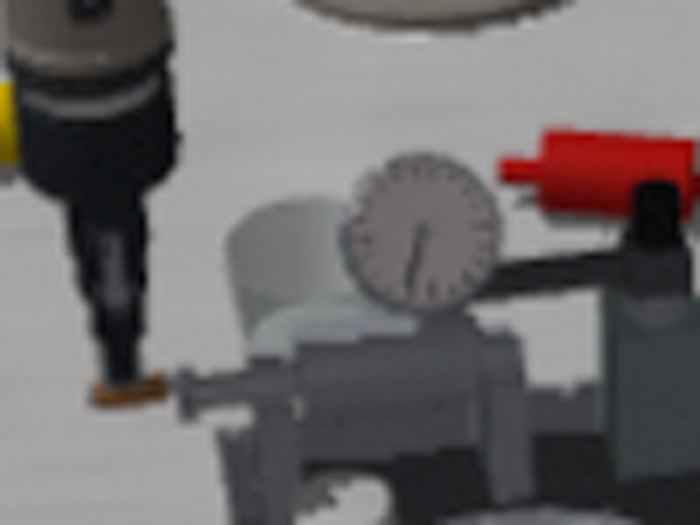

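View pics/w6.png

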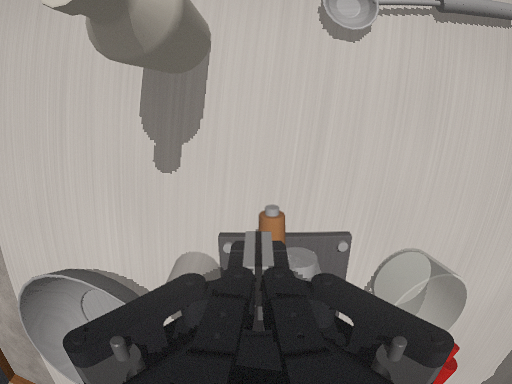

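When released, the handle slipped back to about 45° and the needle to about 194°. I'm not sure yet whether the lift dragged it or it rolled back by itself. Now I'll push down on top of it in small steps.

Call:
{"api": "step_arm", "payload": {"plan": [[0.06,0.04,0,0,0,0],[0.07,0,0,0,0,0],[0.07,0,0,0,0,0],[0.07,0,0,0,0,0],[0.07,0,0,0,0,0],[0.07,0,0,0,0,0],[0.07,0,0,0,0,0],[0.07,0,0,0,0,0]]}}

```text
t: 16.25
eef_pos: [0.6232, -0.1803, 0.0964]
tool_rot: [-0.471, 0.528, -0.471, -0.528]
contact_force: [0.1, -0.7, 3.2]
gripper_width: -0.001
```

Call:
{"api": "step_arm", "payload": {"plan": [[0.07,0,0,0,0,0],[0.06,0,0,0,0,0],[0,0,0,0,0,0],[0,0,0,0,0,0]]}}

```text
t: 16.75
eef_pos: [0.6224, -0.1796, 0.0905]
tool_rot: [0.47, -0.527, 0.471, 0.528]
contact_force: [-0.1, 0.6, 0.2]
gripper_width: 0.001
```

```bash
python3 - <<'E'
from h import *
rel([.598,-.182,.094])
p,D=dial('d8',(180,175,100,75),7)
E
```

```text
pos [ 0.6224 -0.1796  0.0905] shift units (tool) [-0.086  0.614  0.009] F [-0.13  0.58  0.24] q7 -2.23 t 16.75 w 0.001
```

View pics/d8.png

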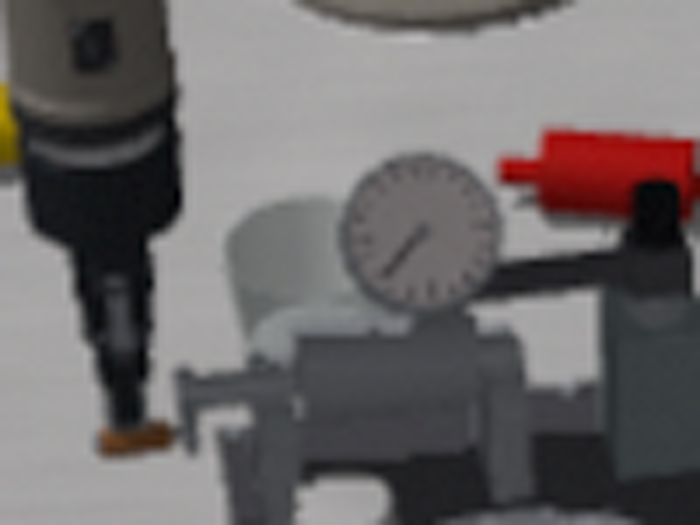

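The needle is back at about 220° with the handle now much lower, so the peak lies between. I'll measure the handle angle.

```bash
cat >> h.py <<'E'
def grip(name):
    p,D=dial(name,(180,175,100,75),7)
    P=pts('scene',D);q=p.astype(int)
    m=(q[...,0]>q[...,2]*1.6)&(q[...,0]>q[...,1]*1.25)&(abs(P[...,0]-.6)<.06)&(abs(P[...,1]+.18)<.04)&(P[...,2]>.03)
    print('grip',m.sum(),P[m].mean(0).round(4),P[m].min(0).round(3),P[m].max(0).round(3))
    v,u=np.nonzero(m);print('px',u.mean().round(2),v.mean().round(2))
    return p
E
python3 - <<'E'
from h import *
p=grip('d9')
for n in('scene0','d7_full','d8_full'):
    q=cv2.imread(f'pics/{n}.png')[...,::-1].astype(int)
    m=(q[...,0]>q[...,2]*1.6)&(q[...,0]>q[...,1]*1.25);m[:200]=0;m[250:]=0;m[:,:185]=0;m[:,206:]=0
    v,u=np.nonzero(m);print(n,len(u),u.mean(),v.mean(),u.min(),u.max(),v.min(),v.max())
m=bot.camera_model('scene');K=m['mtx'];Rm=Rq(m['rotation'])
def proj(P):
    c=Rm.T@(np.array(P)-m['origin']);return K[0,0]*c[0]/-c[2]+K[0,2],K[1,1]*-c[1]/-c[2]+K[1,2]
for t in range(0,180,15):
    a=np.radians(t);print(t,np.round(proj(np.array([.598,-.180,.085])+.028*np.sin(a)*FX+[0,0,.028*np.cos(a)]),1))
E
```

```text
grip 24 [ 0.6294 -0.1763  0.0885] [ 0.62  -0.19   0.083] [ 0.634 -0.162  0.094]
px 199.0 237.5
scene0 31 197.58064516129033 225.3548387096774 193 202 224 227
d7_full 22 198.36363636363637 230.77272727272728 194 203 229 232
d8_full 24 199.0 237.5 195 203 236 239
0 [197.6 226.4]
15 [197.8 227.9]
30 [198.  229.7]
45 [198.3 231.7]
60 [198.5 233.8]
75 [198.8 235.8]
90 [199.  237.7]
105 [199.1 239.1]
120 [199.2 240.2]
135 [199.2 240.7]
150 [199.2 240.7]
165 [199.  240.1]
```

View pics/d9.png

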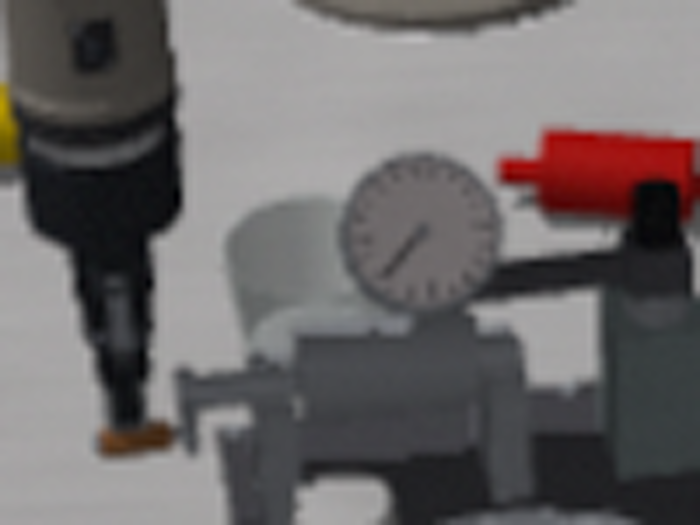

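The earlier caged readings were raised by the sideways push lifting the shaft, since the handle height matched but the needle did not. The three unloaded readings are 0°→155°, 45°→194° and 98°→220°. They give a peak at about 106° on a 52° amplitude, so I'll nudge a little further.

Call:
{"api": "step_arm", "payload": {"plan": [[0.03,0,0,0,0,0],[0.03,0,0,0,0,0],[0.03,0,0,0,0,0],[0.03,0,0,0,0,0],[0,0,0,0,0,0],[0,0,0,0,0,0]]}}

```text
t: 17.6
eef_pos: [0.6228, -0.1799, 0.0861]
tool_rot: [0.47, -0.528, 0.471, 0.528]
contact_force: [-0.2, 1.6, 0.7]
gripper_width: -0.001
```

```bash
python3 - <<'E'
from h import *
rel([.598,-.182,.094])
grip('d10')
E
```

```text
pos [ 0.6228 -0.1799  0.0861] shift units (tool) [-0.196  0.623  0.018] F [-0.21  1.57  0.7 ] q7 -2.23 t 17.6 w -0.001
grip 20 [ 0.6275 -0.1759  0.0837] [ 0.617 -0.191  0.078] [ 0.633 -0.163  0.087]
px 199.25 238.25
```

View pics/d10.png

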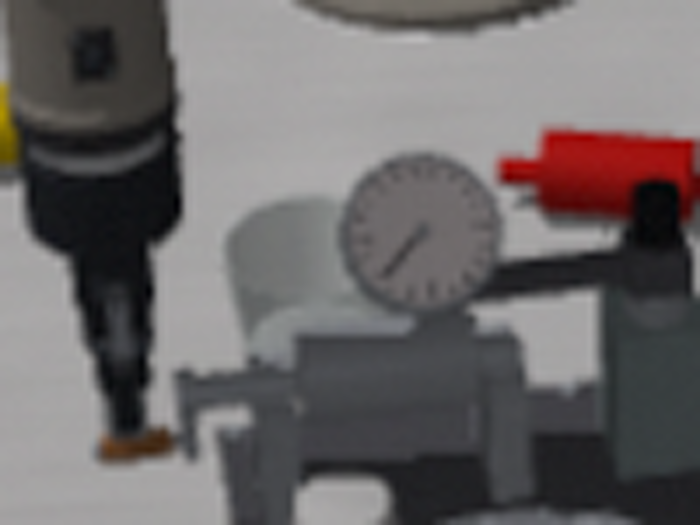

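```bash
cat >> h.py <<'E'
def nd(p,c=(240.4,208.1)):
    g=cv2.resize(p.min(2),None,fx=8,fy=8,interpolation=cv2.INTER_CUBIC).astype(float)
    cx,cy=(c[0]+.5)*8-.5,(c[1]+.5)*8-.5
    th=np.radians(np.arange(0,360,1.));r=np.arange(16,50,1.)
    X=(cx+np.outer(np.sin(th),r)).astype(np.float32);Y=(cy-np.outer(np.cos(th),r)).astype(np.float32)
    s=cv2.remap(g.astype(np.float32),X,Y,1).mean(1)
    s=np.median(s)-s;k=np.argmax(s);i=(np.arange(k-14,k+15))%360;w=np.clip(s[i]-2,0,None)
    return round(k+(np.arange(-14,15)*w).sum()/w.sum(),1)
E
python3 - <<'E'
from h import *
for n in('d3','d4','d5','d6','d7','d8','d9','d10'): print(n,nd(cv2.imread(f'pics/{n}_full.png')[...,::-1]))
E
```

```text
d3 160.6
d4 160.6
d5 217.1
d6 231.5
d7 203.1
d8 231.5
d9 231.5
d10 231.6
```

The reading is unchanged from 98° to about 106°, so this is the top or close to it. One more small push will bracket it.

Call:
{"api": "step_arm", "payload": {"plan": [[0.035,0,0,0,0,0],[0.035,0,0,0,0,0],[0.035,0,0,0,0,0],[0.035,0,0,0,0,0],[0,0,0,0,0,0],[0,0,0,0,0,0]]}}

```text
t: 18.4
eef_pos: [0.6228, -0.1802, 0.0805]
tool_rot: [0.47, -0.528, 0.471, 0.528]
contact_force: [-0.0, 1.1, 0.6]
gripper_width: -0.001
```

```bash
python3 - <<'E'
from h import *
rel([.598,-.182,.094])
print(nd(grip('d11')))
E
```

```text
pos [ 0.6228 -0.1802  0.0805] shift units (tool) [-0.337  0.621  0.025] F [-0.03  1.08  0.62] q7 -2.23 t 18.4 w -0.001
grip 20 [ 0.6266 -0.1752  0.0792] [ 0.619 -0.191  0.069] [ 0.635 -0.163  0.082]
px 199.55 239.1
229.3
```

View pics/d11.png

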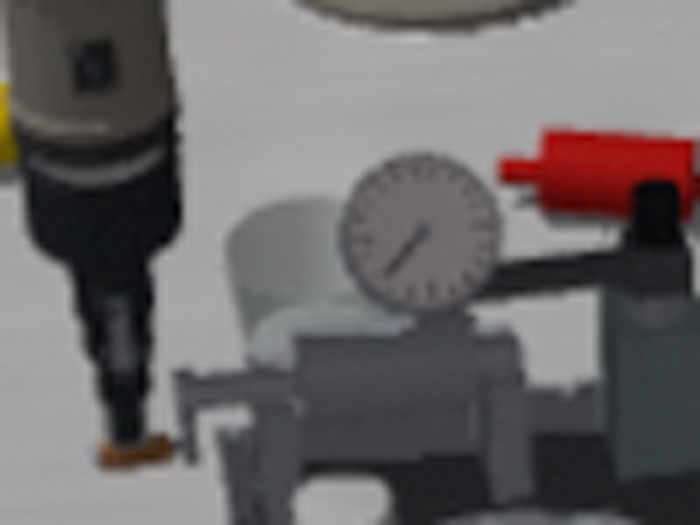

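The reading fell by about 2°: 231.5 at 98°, 231.6 at 107° and 229.3 at about 118°. That brackets the peak near 102°. The roller is about 0.28 rad past it, roughly 0.13 mm below the top. Turning it back would need a sideways or gripping load like the one that lifted the shaft earlier, so I'll leave it, back away and check that it stays.

Call:
{"api": "step_arm", "payload": {"plan": [[-0.1,0,0,0,0,0],[-0.3,0,0,0,0,0],[-0.6,0,0,0,0,0],[-0.8,0,-0.2,0,0,0],[-0.8,0,-0.4,0,0,0],[-0.8,0,-0.4,0,0,0],[0,0,0,0,0,0],[0,0,0,0,0,0]]}}

```text
t: 19.45
eef_pos: [0.6275, -0.2193, 0.2172]
tool_rot: [0.471, -0.528, 0.47, 0.528]
contact_force: [0.4, 0.8, -0.0]
gripper_width: -0.001
```

```bash
python3 - <<'E'
from h import *
rel([.598,-.182,.094])
print(nd(grip('d12')))
E
```

```text
pos [ 0.6275 -0.2193  0.2172] shift units (tool) [3.081 0.628 1.009] F [ 0.35  0.78 -0.04] q7 -2.28 t 19.45 w -0.001
grip 30 [ 0.6247 -0.1758  0.0788] [ 0.615 -0.191  0.073] [ 0.634 -0.16   0.088]
px 199.4 238.87
229.3
```

Call:
{"api": "step_arm", "payload": {"plan": [[0,0,0,0,0,0],[0,0,0,0,0,0],[0,0,0,0,0,0],[0,0,0,0,0,0],[0,0,0,0,0,0],[0,0,0,0,0,0],[0,0,0,0,0,0],[0,0,0,0,0,0]]}}

```text
t: 20.5
eef_pos: [0.6275, -0.2197, 0.2167]
tool_rot: [0.471, -0.528, 0.471, 0.528]
contact_force: [-0.9, 0.9, 0.1]
gripper_width: 0.001
```

```bash
python3 - <<'E'
from h import *
rel([.598,-.182,.094])
print(nd(grip('d13')))
for n in('d8','d10','d11','d12','d13'):
    p=cv2.imread(f'pics/{n}_full.png')[...,::-1]
    print(n,[nd(p,(240.4+a,208.1+b)) for a in(-.4,0,.4) for b in(-.4,0,.4)])
E
```

```text
pos [ 0.6275 -0.2197  0.2167] shift units (tool) [3.068 0.625 1.022] F [-0.88  0.95  0.05] q7 -2.28 t 20.5 w 0.001
grip 29 [ 0.6245 -0.1763  0.0938] [ 0.618 -0.192  0.071] [ 0.634 -0.163  0.514]
px 198.86 234.86
229.3
d8 [np.float64(223.5), np.float64(227.2), np.float64(230.5), np.float64(227.7), np.float64(231.5), np.float64(234.8), np.float64(231.8), np.float64(235.1), np.float64(238.9)]
d10 [np.float64(223.6), np.float64(227.4), np.float64(230.7), np.float64(228.3), np.float64(231.6), np.float64(235.0), np.float64(231.9), np.float64(235.7), np.float64(239.6)]
d11 [np.float64(221.7), np.float64(225.1), np.float64(228.4), np.float64(225.5), np.float64(229.3), np.float64(232.6), np.float64(229.7), np.float64(233.0), np.float64(236.8)]
d12 [np.float64(221.3), np.float64(225.1), np.float64(228.4), np.float64(225.5), np.float64(229.3), np.float64(232.6), np.float64(229.7), np.float64(233.0), np.float64(236.8)]
d13 [np.float64(221.2), np.float64(225.0), np.float64(228.4), np.float64(225.5), np.float64(229.3), np.float64(232.6), np.float64(229.7), np.float64(233.5), np.float64(236.7)]
```

View pics/d13.png

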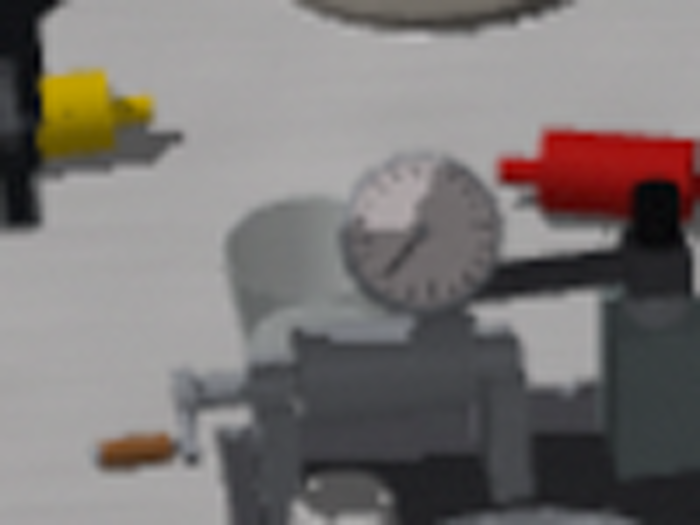

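It is steady over a second with nothing touching it, so I'm handing in.

```bash
python3 -c "
from station import bot
bot.hand_in();print(bot.get_obs()['t'])"
```

```text
the job is handed in; nothing more can be done
the job is handed in; nothing more can be done
```

I handed the job in with the roller resting close to its highest reading and the plunger still on the barrel. It isn't exactly at the top: it stands about 0.28 rad (16°) past the peak, roughly 0.13 mm low by my estimate. The limits are 0.5 rad and 0.4 mm.

**What I did:** I pushed the indicator knob down until the needle read about 2.8 rad. I turned the crank with the fingers loosely around the handle, then pushed the handle down from above past about 65°.

**Finding the peak:** The needle measured 231.5° and 231.6° with the handle at about 98° and 107°, then 229.3° at about 118°. That puts the peak near 102°. The absolute angles shift by a few degrees with the dial centre I assume, but the 2° drop past the peak held for every centre I tried.

**Last checks:** With the arm clear, the needle held at 229.3° for a second. The hand-in was at about 20.5 s of the 72 s allowed.

**What disagreed or went less well:**
- **Raised readings:** With the fingers pushing the handle sideways, the needle read too high, probably because the push lifted the shaft slightly in its V-block. I left those readings out of the peak.
- **Slip or relaxation:** The reading dropped when I opened the fingers, either from the shaft settling back or from the roller turning back a little.
- **Not turned back:** I did not move the roller back the last 16°, because that needed a similar sideways or gripping load.
- **Not measured:** I did not measure the roller's height or tilt in the V-blocks directly, nor the force on the plunger. I did not measure the other things on the table again either, but the arm never touched them as far as I could tell.

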